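Pin the sliding arm rest at a glass-cutter's bench

TASK

Slide the wooden arm rest out until the middle of the three holes in its steel bar lines up with the hole through the blue bracket, and lock it there with the ball-lock pin: squeeze its red button in, push the pin through from the bracket's right-hand cheek (seen from the robot) until its collar is home, and let the button spring out. Then tug the pin outward by its flange until it catches, to be sure that it has locked, and let go; do not force anything, and leave the other things on the bench as they are.

Things in the scene. Friction and masses are not known exactly. Their poses are not given: they have to be found in the camera images.
- socket (a point): Centre of the pin hole's mouth, on the outer face of the right-hand cheek of the blue bracket, 60 mm above the table. Axes: x is the way the rest slides out (away from the robot), y runs into the hole (to the robot's left), z up. The hole is 13.5 mm wide, 31 mm long: 8 mm cheek, 15 mm gap with the 12 mm bar in it, 8 mm cheek. A miss meets the cheek's hard face at once.
- bracket: The bolted-down bracket; origin on the table under the middle of the hole, axes as socket. Base 100 x 90 x 8 mm, cheeks 60 mm along x, outer faces at y = -15.5 and +15.5 mm, tops at 78 mm. Pin and bracket bear a push or pull of up to 20 N (more is forcing). Home, the pin has 2 mm of end play; a tug of 8 to 12 N takes it up against the drag, then the balls catch behind the far cheek.
- rest (a joint): Slide of the arm rest along the bracket's +x, m: 0 in, 0.13 fully out; takes 4 N, stays where left. Its bar has three holes 13.5 mm wide, which meet the bracket's hole at 0.040, 0.080 (middle) and 0.120. A leaf spring holds the bar 2.2 mm above the cheek holes' line: the pin's nose must press it down (6 to 9 N push some 10 mm in, 4 to 6 N drag after), and also draws it 2 mm along x.
- board (a point): Centre of the pale wooden rest fixed crosswise on the bar's outer end, moving with it; axes as the bracket's. 44 mm along x (grip it so, from above), 160 mm along y, 28 mm high; top 114 mm, underside 86 mm above the table.
- pin_grip (a point): Ball-lock pin, 111 mm long: point on its axis midway between its two squeeze faces; y axis points to the nose, z up. Along y from here, mm: red button disc -11 to -5 (28 diameter), aluminium finger flange +5 to +11 (44), bare neck +11 to +43 (12), stop collar +43 to +48 (22), shank +48 to +90 (12), nose tapering to 6 wide at +100. 0.11 to 0.17 kg.
- pin_button (a joint): Push-in of the pin's spring button towards its nose, m. 0: out; four balls 84 mm ahead of pin_grip stand 2.8 mm proud of the shank, which passes no hole either way. 0.004: fully in, balls drawn back. Moves at 4 N, fully in at 8 N: squeeze it against the flange's front face (15 to 25 N), from above with the finger tips 7 to 10 mm above the axis, one over the neck, open about 40 mm before.
- cradle: Dark wooden cradle (base 60 x 120 x 10 mm, origin underneath) in which the pin starts: axis level, 40 mm above the table, along the cradle's y, in two narrow pale V posts no higher than the axis, one under the neck's middle, one under the shank. Lift the pin straight up.

How it is judged:
On the way, in this order (a step that is already met when the one before it is completed fails the run):
1. the rest is slid out so that its middle hole lines up with the bracket's (value of joint rest between 0.077 and 0.083 m), for 0.3 s.
2. the pin's nose is in the hole with its button held in (value of joint pin_button above 0.003 m and y of pin_grip in the frame of socket between -0.085 and -0.052 m and x of pin_grip in the frame of socket between -0.004 and 0.004 m and z of pin_grip in the frame of socket between -0.008 and 0.006 m and angle between the y axis of pin_grip and the y axis of socket, either way round below 0.12 rad), for 0.05 s.
3. the pin is home, collar on the bracket, and its button has sprung out (value of joint pin_button below 0.001 m and y of pin_grip in the frame of socket between -0.0492 and -0.045 m and x of pin_grip in the frame of socket between -0.004 and 0.004 m and z of pin_grip in the frame of socket between -0.008 and 0.006 m and angle between the y axis of pin_grip and the y axis of socket, either way round below 0.12 rad), for 0.2 s.
4. the locked pin is tugged outward by its flange until it catches (value of joint pin_button below 0.001 m and contact force between the fingers and pin above 3 N and y of pin_grip in the frame of socket between -0.053 and -0.0492 m and x of pin_grip in the frame of socket between -0.004 and 0.004 m and z of pin_grip in the frame of socket between -0.008 and 0.006 m and angle between the y axis of pin_grip and the y axis of socket, either way round below 0.12 rad), for 0.1 s.
At the end, for the whole second after the job is handed in: The pin sits through both cheeks and the bar's middle hole (rest at 80 mm, within 3 mm), in line with the holes, its collar within 5 mm of the cheek, its button sprung out, at rest and let go (all of step 1 and value of joint pin_button below 0.001 m and y of pin_grip in the frame of socket between -0.053 and -0.045 m and x of pin_grip in the frame of socket between -0.004 and 0.004 m and z of pin_grip in the frame of socket between -0.008 and 0.006 m and angle between the y axis of pin_grip and the y axis of socket, either way round below 0.12 rad and linear speed of pin below 0.02 m/s); the robot touches nothing.
It fails at once if another thing on the bench is moved by more than 3 cm (distance of any of grit_jar, tumbler_a, tumbler_b, dressing_stone, spare_wheel, bench_brush, wheel_wrench from where it was at the start of the episode above 0.03 m).
It fails at once if the pin is forced against the bracket or the bar (a push or pull of over some 20 N) (contact force between pin and bracket above 45 N).
It also fails if it takes over 70 s, if anything falls off the work surface, if the arm or the gripper's body presses on something with over 40 N, if the wrist force passes 120 N, or if a joint passes its speed limit or range.

ROBOT

A 6-joint arm with a two-finger parallel gripper is mounted at the origin on the work surface. World frame = base frame: x ahead of the robot, y to its left, z up, the work surface at z = 0. Lengths are in m, angles in rad, forces in N, time in s.
With the tool pointing down it reaches from about 0.3 to 0.875 m from the base axis. Payload 6.4 kg.
Tool frame: the origin (TCP) lies midway between the tips of the shut fingers; the grasp point (between the pads) lies 19 mm behind it; z points along the fingers, y is the line along which they close (so a half turn about z gives the same grasp; the last joint's range is limited). The gripper opens to 85 mm and grips with 20 to 120 N. Pads are 22 mm wide; open, the fingers measure 114 mm over their backs; the gripper's body (76 mm by 85 mm) begins 54 mm behind the grasp point. The pads swing forward as they close: fully open they stand 13 mm farther back than shut.
Start: joints at [-1.459, 0.181, 1.607, -0, 1.354, -0.206], TCP at [0.18, -0.546, 0.231] pointing down, gripper open.
Joint ranges: [-2.99, 2.99], [-0.89, 2.07], [0.3, 2.58], [-1.14, 4.28], [0, 2.63], [-3.12, 3.12]. Speed limits (rad/s): [2.57, 2.57, 3.01, 3.14, 3.14, 3.14].

INTERFACE

Orientations are given as a unit quaternion [w, x, y, z].
In Python, from bench import ctrl gives the robot as it stands.
- The arm moves only by the tool send_rows, never from a script. Its argument "motion" is a list of rows, each a list of 7 numbers: the turn, a rotation vector about the tool's x, y, z in degrees, then the shift along the tool's x, y, z in mm, then the closure, from -1 (fully open) to 1 (shut). In form: [[rx, ry, rz, tx, ty, tz, grip], ...]. A call has exactly 10 rows; each row shifts and turns the commanded pose from where the row before left it, along the tool's axes as they then stand; what a row does not reach is not made up. A row lasts 1/10 s, in which the tool goes at most 50 mm and 8.59 degrees, less where a joint would pass 70% of its speed; a pose out of reach is approached as far as the arm can. A call is refused whole if a number of a shift passes 50 or a number of a turn 8.59, either way. A call with a gripper value outside its range is refused whole. The fingers move at their own pace and stop on an object; the grip force is fixed at half the most. Time passes only in rows, so rows that do not move let the fingers close, or fill a call up. It gives the time, the measured TCP pose, the force, the opening and the grip force at its end, in the units of the state.
- ctrl.get_obs(): the state, without advancing time (a new reading comes with each control period).
- ctrl.camera(name): name is "scene" or "side" or "wrist"; returns a dict with "color" (480x640x3 uint8, red, green, blue), "z_map" (480x640 float32, m along the optical axis (not along the pixel's ray), 0 where there is no reading), "mtx" (3x3 intrinsics, pixels), "extrinsics" (4x4, takes a point from camera to world coordinates); the wrist camera has in their place "hand_eye" (4x4, takes a point from camera to tool coordinates, whose origin is the TCP and whose axes are the flange's). Camera axes: x right, y down, z forward; pixel columns grow to the right and rows downward; lengths in m; the calibration is good to about 2 mm. A picture is of the moment at which its call begins: read the wrist's pose just before it.
- ctrl.hand_in(): hands the job in; it is judged then, once.
The state is a dict: "time_s": time; "q": joint angles; "dq": joint speeds; "joint_efforts": joint torques, N m; "eef_pos": TCP position; "eef_rot": TCP orientation; "wrist_force": force on the tool from outside, world axes, zero at the start; "torque": the same for the moment, N m; "opening": opening from 0.0 (shut) to 1.0 (fully open); "grasp_force": force on a finger pad.
Only numpy, scipy, OpenCV 4.12 (cv2) and the standard library are available. Lean on these libraries where they do the work, as an engineer would, in place of code of your own. Each camera call takes 0.05 s, during which the arm holds its last target. There are 200 camera calls.

## Working session

There is one attempt and no reset: what is moved stays moved. The work goes in short steps, Python scripts to look and compute and a tool call to move; the robot and the scene stay as the last step left them, time stands still between calls to the robot, and variables do not carry over. Pictures are saved under pics/ and viewed, at most 13 in all, crops included, and the job is handed in when it is done.

Besides the shell and the picture viewer there is one more tool, called after ">>>" as name(argument=value, ...), one argument or row to a line, values as JSON. send_rows: Moves the arm, as the interface text tells. Its arguments: {"type":"object","properties":{"motion":{"type":"array","items":{"type":"array","items":{"type":"number"}}}},"required":["motion"]}

```bash
mkdir -p pics; ls
cat > h.py <<'E'
import numpy as np, cv2
from bench import ctrl
from scipy.spatial.transform import Rotation as R
def T():
    o=ctrl.get_obs(); q=o['eef_rot']; M=np.eye(4); M[:3,:3]=R.from_quat([q[1],q[2],q[3],q[0]]).as_matrix(); M[:3,3]=o['eef_pos']; return M
def shot(n):
    M=T(); c=ctrl.camera(n); E=M@c['hand_eye'] if n=='wrist' else c['extrinsics']
    z=c['z_map']; v,u=np.indices(z.shape); K=c['mtx']
    P=np.stack([(u-K[0,2])/K[0,0]*z,(v-K[1,2])/K[1,1]*z,z],-1)@E[:3,:3].T+E[:3,3]
    P[z==0]=np.nan
    return c['color'],P,K,E
def save(n,im): cv2.imwrite('pics/'+n+'.png',im[:,:,::-1])
E
python3 - <<'E'
from h import *
for n in ['scene','side']:
    c,P,K,E=shot(n); save(n+'0',c); np.savez(n+'0.npz',c=c,P=P,K=K,E=E)
    print(n,E.round(3).tolist(),K[0,0])
print(ctrl.get_obs())
E
```

```text
pics
scene [[0.396, 0.791, -0.466, 1.038], [0.918, -0.345, 0.196, -0.204], [-0.005, -0.505, -0.863, 1.049], [0.0, 0.0, 0.0, 1.0]] 555.0062768446521
side [[-0.959, -0.222, 0.175, 0.351], [-0.283, 0.721, -0.633, 0.661], [0.014, -0.656, -0.754, 0.854], [0.0, 0.0, 0.0, 1.0]] 435.73661663064604
{'time_s': 0.1, 'q': array([-1.45930597e+00,  1.81485738e-01,  1.60789713e+00,  2.21231771e-05,
        1.35382196e+00, -2.06319562e-01]), 'dq': array([-2.04519280e-03, -1.19207047e-03, -1.76773566e-03,  4.33712846e-04,
       -3.40087998e-04, -6.79634284e-05]), 'joint_efforts': array([ 1.79945764e-04, -4.45874727e+01, -3.52238774e+01, -2.15387395e-04,
        4.14460665e-03,  3.92025868e-05]), 'eef_pos': array([ 0.17963602, -0.54569564,  0.23046883]), 'eef_rot': array([-8.04665980e-04,  9.87401209e-01,  1.58234645e-01,  4.89939941e-05]), 'wrist_force': array([ 0.46161545,  1.2236298 , -0.50463024]), 'torque': array([-0.0062473 ,  0.03164411, -0.01398189]), 'grasp_force': 0.0, 'opening': 0.999301990615551}
```

View pics/scene0.png

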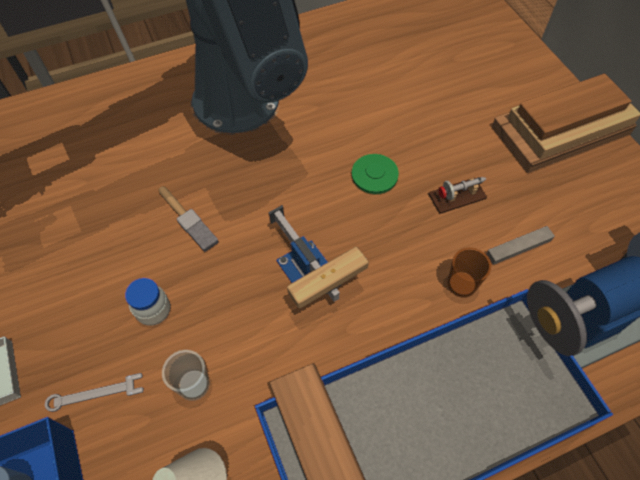

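View pics/side0.png

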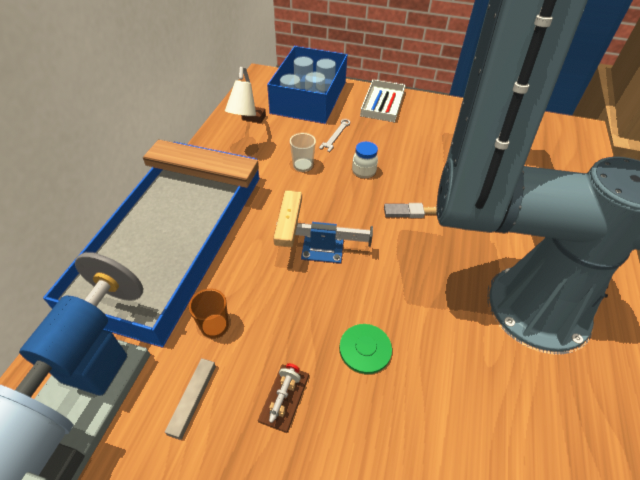

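Scene view: bracket with board at about (325,275), pin in cradle at (460,190) with its red button to the left and nose to the right (+y). Side view agrees: board (288,218), bracket (322,240), pin (285,390), and the pin's route past them looks clear.

Run:
```python
from h import *
for n,boxes in {'scene':dict(board=(280,240,375,310),brk=(260,200,350,300),pin=(425,170,495,215)),'side':dict(board=(270,185,305,250),brk=(295,215,380,265),pin=(255,355,312,435))}.items():
    d=np.load(n+'0.npz'); c,P=d['c'],d['P']
    hsv=cv2.cvtColor(c,cv2.COLOR_RGB2HSV)
    def pts(b,f):
        x0,y0,x1,y1=boxes[b]; p=P[y0:y1,x0:x1].reshape(-1,3); h=hsv[y0:y1,x0:x1].reshape(-1,3).astype(int); return p[f(p,h)&~np.isnan(p[:,0])]
    def rect(q):
        r=cv2.minAreaRect((q[:,:2]*1000).astype(np.float32)); return [np.round(v,1).tolist() if not np.isscalar(v) else round(v,1) for v in r],np.round(q.mean(0),4),len(q)
    print(n,'board',rect(pts('board',lambda p,h:abs(p[:,2]-.114)<.006)))
    blue=lambda h:(abs(h[:,0]-110)<14)&(h[:,1]>120)
    print(' base',rect(pts('brk',lambda p,h:blue(h)&(p[:,2]<.016))))
    print(' cheeks',rect(pts('brk',lambda p,h:blue(h)&(abs(p[:,2]-.078)<.006))))
    print(' red',rect(pts('pin',lambda p,h:((h[:,0]<6)|(h[:,0]>174))&(h[:,1]>150)&(p[:,2]>.03))))
    q=pts('pin',lambda p,h:(h[:,1]<70)&(p[:,2]>.03)); print(' pinmetal',rect(q))
    print(' cradle',rect(pts('pin',lambda p,h:(abs(p[:,2]-.010)<.005))))
    q=pts('brk',lambda p,h:(h[:,1]<90)&(p[:,2]>.03)&(p[:,2]<.1)); print(' bar',rect(q), q.min(0),q.max(0))
```

```text
scene board ([[606.5, -8.7], [45.7, 160.1], 10.1], array([ 0.6081, -0.0105,  0.1143]), 1794)
 base ([[505.8, -25.8], [63.3, 87.5], 9.6], array([ 0.5147, -0.0376,  0.0082]), 321)
 cheeks ([[522.1, -23.1], [62.0, 31.3], 9.4], array([ 0.525 , -0.025 ,  0.0781]), 189)
 red ([[487.0, 321.2], [14.4, 29.9], 76.2], array([0.4902, 0.3178, 0.0452]), 67)
 pinmetal ([[498.7, 376.3], [98.8, 38.4], 80.5], array([0.4931, 0.3634, 0.0468]), 317)
 cradle ([[482.0, 375.0], [161.3, 116.7], 68.0], array([0.4991, 0.3589, 0.0101]), 778)
 bar ([[521.1, -22.6], [234.5, 32.4], 9.8], array([ 0.4998, -0.0274,  0.0738]), 810) [ 0.40614568 -0.05695384  0.03410311] [0.63716865 0.01076267 0.08752693]
side board ([[604.5, -5.9], [44.6, 162.1], 9.7], array([0.6028, 0.0008, 0.1141]), 939)
 base ([[518.7, -10.0], [95.6, 72.9], 10.3], array([ 0.5158, -0.0027,  0.0081]), 410)
 cheeks ([[519.5, -7.3], [31.9, 53.0], 71.3], array([ 0.5194, -0.0077,  0.0771]), 102)
 red ([[486.4, 321.8], [6.3, 26.2], 86.1], array([0.4856, 0.3226, 0.0492]), 57)
 pinmetal ([[495.7, 375.0], [103.9, 40.1], 76.5], array([0.4886, 0.3706, 0.0469]), 473)
 cradle ([[517.0, 364.8], [123.3, 115.9], 86.9], array([0.4865, 0.3784, 0.0099]), 1240)
 bar ([[497.7, -24.6], [184.4, 35.7], 8.6], array([ 0.49  , -0.0225,  0.0702]), 741) [ 0.4050218  -0.05555915  0.04522925] [5.87839041e-01 4.18301458e-04 8.47133839e-02]
```

```bash
cat >> h.py <<'E'
def plan(pos,yaw,down=True):
    """tool-frame delta (mm), rot about tool z etc. to reach pos with tool y-axis at world yaw (deg), z down"""
    M=T(); best=None
    for s in (0,180):
        a=np.radians(yaw+s); y=np.array([np.cos(a),np.sin(a),0]); z=np.array([0,0,-1.]); x=np.cross(y,z)
        D=M[:3,:3].T@np.stack([x,y,z],1); rv=np.degrees(R.from_matrix(D).as_rotvec())
        d=M[:3,:3].T@(np.array(pos)-M[:3,3])*1000; d2=D.T@d
        print('rot',rv.round(2),'shift now-axes',d.round(1),'target-axes',d2.round(1))
E
python3 - <<'E'
from h import *
d=np.load('side0.npz');c=d['c'][205:275,285:390]; 
e=np.load('scene0.npz');c2=e['c'][195:310,260:375]
a=cv2.resize(c,(420*1,280),interpolation=cv2.INTER_CUBIC); b=cv2.resize(c2,(380,380),interpolation=cv2.INTER_CUBIC)
a=cv2.copyMakeBorder(a,0,100,0,0,cv2.BORDER_CONSTANT); save('crop0',np.hstack([a,b]))
plan([.6055,-.0073,.170],9.9)
E
```

```text
rot [-6.000e-02 -8.000e-02 -8.169e+01] shift now-axes [ 572.8 -378.3   61.3] target-axes [457.2 512.1  60.5]
rot [-8.000e-02  6.000e-02  9.831e+01] shift now-axes [ 572.8 -378.3   61.3] target-axes [-457.2 -512.1   60.5]
```

View pics/crop0.png

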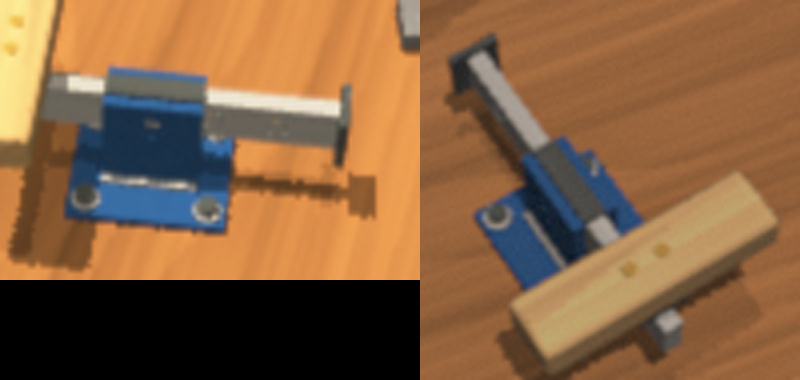

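>>> send_rows(
  motion=[
    [0,0,0,40,-15,-4,-1],
    [0,0,0,40,-15,-4,-1],
    [0,0,0,40,-15,-4,-1],
    [0,0,0,40,-15,-4,-1],
    [8,0,1.5,40,-15,-4,-1],
    [8,0,1.5,40,-15,0,-1],
    [8,0,1.5,40,-15,0,-1],
    [8,0,1.5,40,-15,0,-1],
    [8,0,1.5,40,0,0,-1],
    [0,0,0,0,0,0,-1],
  ],
)

```text
time_s: 1.1
eef_pos: [0.4917, -0.3288, 0.2507]
eef_rot: [-0.346, 0.933, 0.084, -0.059]
wrist_force: [-1.3, 0.6, -3.1]
opening: 1.008
grasp_force: 0.0
```

Run:
```python
from h import *
M=T(); print(M.round(3).tolist()); c,P,K,E=shot('wrist'); save('w1',c); print(np.linalg.inv(M)@E, K[0,0]); np.savez('w1.npz',c=c,P=P,K=K,E=E)
x=E[:3,:3].T@(np.array([.5215,-.0225,.06])-E[:3,3]); print(K@x/x[2])
```

```text
[[0.979, 0.117, -0.168, 0.492], [0.198, -0.747, 0.635, -0.329], [-0.051, -0.655, -0.754, 0.251], [0.0, 0.0, 0.0, 1.0]]
[[ 5.67201580e-04 -9.63313932e-01 -2.68376503e-01  6.90181550e-02]
 [ 9.99999700e-01  4.05058812e-04  6.59530963e-04 -3.07737667e-04]
 [-5.26627097e-04 -2.68376797e-01  9.63313873e-01 -1.42554331e-01]
 [ 0.00000000e+00  0.00000000e+00  0.00000000e+00  1.00000000e+00]] 379.40308504957017
[236.92267212 117.06285146   1.        ]
```

View pics/w1.png

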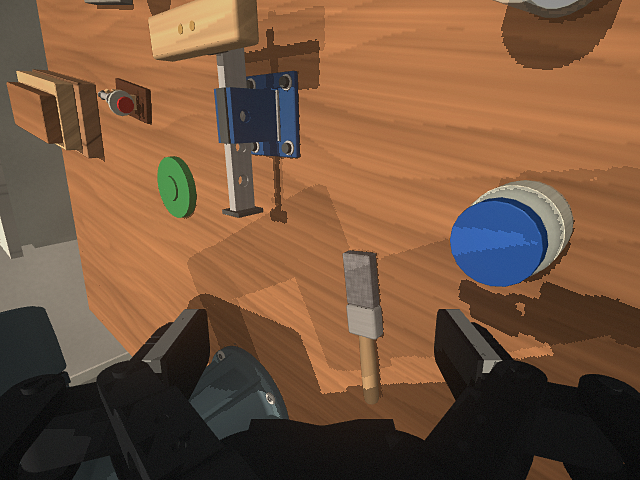

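Right side of the bracket: cheek hole at (242,116), bar holes at about (240,152) and (242,181).

```bash
cat >> h.py <<'E'
BYAW=9.9; B0=np.array([.5215,-.0225,0])
def brk(p,yaw=BYAW,o=B0):
    a=np.radians(yaw); return (np.asarray(p)-o)@np.array([[np.cos(a),-np.sin(a),0],[np.sin(a),np.cos(a),0],[0,0,1]])
def ray(u,v,K,E,n,d):
    r=E[:3,:3]@np.linalg.inv(K)@[u,v,1]; return E[:3,3]+r*(d-n@E[:3,3])/(n@r)
E
python3 - <<'E'
from h import *
d=np.load('w1.npz');c,P,K,E=[d[k] for k in ('c','P','K','E')]
hsv=cv2.cvtColor(c,cv2.COLOR_RGB2HSV).astype(int); blue=(abs(hsv[...,0]-112)<14)&(hsv[...,1]>100)
# cheek outer face pts
w=blue[60:170,205:310]; q=P[60:170,205:310][w]; q=q[(q[:,2]>.02)&(q[:,2]<.074)]
vt=np.linalg.svd(q-np.median(q,0))[2][2]; print('normal yaw',np.degrees(np.arctan2(vt[1],vt[0])),vt, brk(q).mean(0))
cl=P[60:170,205:310][w]; b=brk(cl); s=b[abs(b[:,2]-.05)<.012]; print('cheek x range',np.percentile(s[:,0],[1,99]), 'y',np.median(s[:,1]))
bt=b[b[:,2]<.012]; print('base', bt.min(0),bt.max(0))
a=np.radians(BYAW); n=np.array([-np.sin(a),np.cos(a),0])
def blob(m,x0,y0,x1,y1,yy,name):
    mm=m[y0:y1,x0:x1].astype(np.uint8); k,l,st,ce=cv2.connectedComponentsWithStats(mm)
    for i in range(1,k):
        if st[i,4]>8:
            u,v=ce[i]+[x0,y0]; p=ray(u,v,K,E,n,n@B0+yy); print(name,(u.round(1),v.round(1)),st[i].tolist(),p.round(4),brk(p).round(4))
blob(~blue,232,100,252,132,-.0155,'cheekhole')
blob(hsv[...,1]>90,229,144,251,208,-.006,'barhole')
E
```

```text
normal yaw 98.31436661936014 [-0.14431764  0.98752794 -0.0629364 ] [ 0.0086466  -0.01413039  0.04573592]
cheek x range [-0.02395883  0.03084866] y -0.014394695106835276
base [-0.04786832 -0.04550381  0.00076094] [0.0509437  0.04442793 0.0119401 ]
cheekhole (np.float64(241.7), np.float64(115.1)) [0, 0, 20, 32, 607] [ 0.526  -0.0374  0.0648] [ 0.0019 -0.0155  0.0648]
barhole (np.float64(237.0), np.float64(147.0)) [7, 0, 3, 8, 21] [ 0.4893 -0.0342  0.068 ] [-0.0338 -0.006   0.068 ]
barhole (np.float64(239.7), np.float64(179.8)) [9, 32, 4, 9, 23] [ 0.451  -0.0409  0.0679] [-0.0726 -0.006   0.0679]
```

Run:
```python
from h import *
plan([.606,-.0075,.200],9.9)
d=np.load('w1.npz');c=d['c']; hsv=cv2.cvtColor(c,cv2.COLOR_RGB2HSV)
for k in (0,1,2): print(hsv[104:130:1,234:251,k])
```

```text
rot [-34.21 -29.13 -85.41] shift now-axes [ 179.7 -193.1  224.5] target-axes [297.3 169.4  53.8]
rot [-29.19  34.29  86.32] shift now-axes [ 179.7 -193.1  224.5] target-axes [-297.3 -169.4   53.8]
[[111 118 115 116 114 114 116 113 111 114 112 113 113 113 115 116 114]
 [114 116 114 114 111 109 114 113 112 111 114 113 113 118 115 111 115]
 [112 116 114 116 114 115 109 113 112 109 115 115 110 111 114 112 110]
 [116 118 112 112 111 109 114 112 113 113 116 114 113 115 112 111 113]
 [114 113 112 115 116 111 114 114 112 112 115 113 111 115 113 113 112]
 [120 116 113 115 109 114 114 115 118 115 117 111 115 113 109 113 113]
 [116 114 118 118 116 116 113 116 116 120 116 115 120 110 113 112 113]
 [118 114 116 116 114 114 113  17  14 135 118 117 120 115 110 114 111]
 [120 113 114 116 116 114 114  14  12  16 135 116 114 117 109 110 113]
 [118 118 116 113 112 115  17  14  15  16 114 116 116 114 113 113 114]
 [112 116 114 118 114 116  16  16  15  17  17 114 116 120 112 111 112]
 [118 114 118 118 116 115  18  13  11  17  14 113 113 112 116 112 112]
 [115 114 115 111 113 117  17  12  16  13  14  90 1
[... 3937 characters left out ...]
 56  57  56  56  51  63  93  95  64  53  53  52  72  81  54]
 [ 52  53  53  55  54  56  54  52  52  64  52  49  51  87  94  52  54]
 [ 51  56  55  56  56  58  57  55  55  53  58  68  86  70  54  55  54]
 [ 52  52  58  54  54  55  58  52  53  54  56  57  55  56  54  53  57]
 [ 52  53  56  54  54  54  55  53  55  55  55  53  57  54  54  58  54]
 [ 50  55  52  60  54  55  56  55  55  52  56  55  59  53  54  57  54]
 [ 53  53  57  55  57  56  60  58  55  55  54  55  56  55  55  54  55]
 [ 49  55  55  56  56  54  55  56  57  55  55  58  55  54  56  55  54]
 [ 50  53  55  56  58  55  56  56  54  54  56  56  54  56  54  58  54]
 [ 47  51  53  55  54  57  56  55  55  56  55  56  54  57  56  55  56]]
```

>>> send_rows(
  motion=[
    [0,0,0,22,-26,26,-1],
    [0,0,0,22,-26,26,-1],
    [0,0,0,22,-26,26,-1],
    [0,0,0,22,-26,26,-1],
    [0,0,0,23,-26,27,-1],
    [0,0,0,23,-26,27,-1],
    [0,0,0,23,-26,26,-1],
    [-2.85,-2.43,-7.1,22,-24,26,-1],
    [-2.85,-2.43,-7.1,0,0,0,-1],
    [-2.85,-2.43,-7.1,0,0,0,-1],
  ],
)

```text
time_s: 2.15
eef_pos: [0.6063, -0.0082, 0.2267]
eef_rot: [-0.263, 0.921, 0.285, -0.042]
wrist_force: [0.4, -0.4, -0.0]
opening: 0.998
grasp_force: 0.0
```

>>> send_rows(
  motion=[
    [-2.85,-2.43,-7.1,0,0,0,-1],
    [-2.85,-2.43,-7.1,0,0,0,-1],
    [-2.85,-2.43,-7.1,0,0,0,-1],
    [-2.85,-2.43,-7.1,0,0,0,-1],
    [-2.85,-2.43,-7.1,0,0,0,-1],
    [-2.85,-2.43,-7.1,0,0,0,-1],
    [-2.85,-2.43,-7.1,0,0,0,-1],
    [-2.85,-2.43,-7.1,0,0,0,-1],
    [-2.85,-2.43,-7.1,0,0,0,-1],
    [0,0,0,0,0,0,-1],
  ],
)

```text
time_s: 3.15
eef_pos: [0.6054, -0.0085, 0.2274]
eef_rot: [0.008, 0.644, 0.765, -0.002]
wrist_force: [0.7, -0.5, 0.3]
opening: 1.0
grasp_force: 0.0
```

Run:
```python
from h import *
plan([.606,-.0075,.092],9.9); c,P,K,E=shot('wrist'); save('w2',c)
m=abs(P[...,2]-.114)<.006; m&=(abs(brk(P)[...,0]-.085)<.05)
q=P[m]; print(cv2.minAreaRect((q[:,:2]*1000).astype(np.float32)),len(q),np.median(q[:,2]))
print(T()[:3,3])
```

```text
rot [ 0.48  0.84 -0.14] shift now-axes [  2.8  -0.4 135.4] target-axes [  0.8   0.7 135.4]
rot [  1.31  -0.75 179.86] shift now-axes [  2.8  -0.4 135.4] target-axes [ -0.8  -0.7 135.4]
((606.55810546875, -6.779731750488281), (44.128971099853516, 158.61537170410156), 9.665299415588379) 13785 0.11421558560620093
[ 0.60582019 -0.00881765  0.2271251 ]
```

>>> send_rows(
  motion=[
    [0.5,0.8,0,1,0,30,-1],
    [0,0,0,0,1,30,-1],
    [0,0,0,0,0,30,-1],
    [0,0,0,0,0,30,-1],
    [0,0,0,0,0,15,-1],
    [0,0,0,0,0,0,1],
    [0,0,0,0,0,0,1],
    [0,0,0,0,0,0,1],
    [0,0,0,0,0,0,1],
    [0,0,0,0,0,0,1],
  ],
)

```text
time_s: 4.2
eef_pos: [0.6082, -0.0084, 0.0921]
eef_rot: [-0.001, 0.645, 0.764, -0.001]
wrist_force: [-2.2, -1.0, 5.6]
opening: 0.499
grasp_force: 65.9
```

Run:
```python
from h import *
o=ctrl.get_obs(); print(o['eef_pos'],o['wrist_force'],o['opening'],o['grasp_force']); print(T()[:3,:3])
```

```text
[ 0.60822202 -0.00843379  0.0921187 ] [-2.17849261 -0.96078449  5.60401512] 0.498800421339317 65.94228386878967
[[-1.66968614e-01  9.85960440e-01 -1.86877839e-03]
 [ 9.85962171e-01  1.66968851e-01 -2.94136114e-05]
 [ 2.83027124e-04 -1.84745595e-03 -9.99998253e-01]]
```

>>> send_rows(
  motion=[
    [0,0,0,0,4,0,1],
    [0,0,0,0,5,0,1],
    [0,0,0,0,5,0,1],
    [0,0,0,0,5,0,1],
    [0,0,0,0,5,0,1],
    [0,0,0,0,5,0,1],
    [0,0,0,0,4,0,1],
    [0,0,0,0,2,0,1],
    [0,0,0,0,0,0,1],
    [0,0,0,0,0,0,1],
  ],
)

```text
time_s: 5.2
eef_pos: [0.643, -0.0026, 0.0922]
eef_rot: [-0.0, 0.645, 0.764, -0.0]
wrist_force: [-1.4, -1.2, 6.1]
opening: 0.5
grasp_force: 65.9
```

>>> send_rows(
  motion=[
    [0,0,0,0,0,0,-1],
    [0,0,0,0,0,0,-1],
    [0,0,0,0,0,0,-1],
    [0,0,0,0,0,0,-1],
    [0,0,0,0,0,-20,-1],
    [0,0,0,0,0,-30,-1],
    [0,0,0,0,0,-40,-1],
    [0,0,0,0,0,-40,-1],
    [0,0,0,0,0,0,-1],
    [0,0,0,0,0,0,-1],
  ],
)

```text
time_s: 6.2
eef_pos: [0.6429, -0.0023, 0.2209]
eef_rot: [-0.001, 0.645, 0.764, -0.0]
wrist_force: [-0.7, -0.2, -0.2]
opening: 1.003
grasp_force: 0.0
```

Run:
```python
from h import *
c,P,K,E=shot('side'); m=(abs(P[...,2]-.114)<.006)&(abs(brk(P)[...,0]-.12)<.05)&(abs(brk(P)[...,1])<.12)
q=P[m]; r=cv2.minAreaRect((q[:,:2]*1000).astype(np.float32)); print(r,brk([r[0][0]/1000,r[0][1]/1000,0]))
# plan: wrist view of bracket from right
plan([.53,-.30,.25],99.9)
```

```text
((641.5947265625, 0.6043319702148438), (43.99665451049805, 162.5272216796875), 9.475908279418945) [0.12227874 0.00211251 0.        ]
rot [ -0.13  -0.31 -90.27] shift now-axes [-274.9 -160.2  -30.7] target-axes [ 161.4 -274.2  -31. ]
rot [-0.31  0.13 89.73] shift now-axes [-274.9 -160.2  -30.7] target-axes [-161.4  274.2  -31. ]
```

>>> send_rows(
  motion=[
    [0,0,0,-39,-21,-5,-1],
    [0,0,0,-39,-21,-5,-1],
    [0,0,0,-39,-20,-5,-1],
    [0,0,0,-38,-20,-5,-1],
    [0,0,0,-38,-20,-5,-1],
    [2.68,2.67,7.13,-38,-20,-5,-1],
    [2.68,2.67,7.13,0,0,0,-1],
    [2.68,2.67,7.13,0,0,0,-1],
    [2.68,2.67,7.13,0,0,0,-1],
    [2.68,2.67,7.13,0,0,0,-1],
  ],
)

```text
time_s: 7.25
eef_pos: [0.5599, -0.2499, 0.2473]
eef_rot: [-0.166, 0.839, 0.517, -0.016]
wrist_force: [-0.3, 0.3, 0.0]
opening: 1.004
grasp_force: 0.0
```

>>> send_rows(
  motion=[
    [2.68,2.67,7.13,0,0,0,-1],
    [2.68,2.67,7.13,0,0,0,-1],
    [2.68,2.67,7.13,0,0,0,-1],
    [2.68,2.67,7.13,0,0,0,-1],
    [2.68,2.67,7.13,0,0,0,-1],
    [2.68,2.67,7.13,0,0,0,-1],
    [2.68,2.67,7.13,0,0,0,-1],
    [0,0,0,0,0,0,-1],
    [0,0,0,0,0,0,-1],
    [0,0,0,0,0,0,-1],
  ],
)

```text
time_s: 8.25
eef_pos: [0.5608, -0.2499, 0.2493]
eef_rot: [-0.35, 0.933, 0.081, -0.032]
wrist_force: [0.7, -0.4, -0.5]
opening: 0.998
grasp_force: 0.0
```

Run:
```python
from h import *
o=ctrl.get_obs();print(o['q'],T().round(3).tolist()); c,P,K,E=shot('wrist'); np.savez('w3.npz',c=c,P=P,K=K,E=E)
x=E[:3,:3].T@(np.array([.526,-.0374,.06])-E[:3,3]); u=(K@x/x[2])[:2].astype(int); print(u)
x0,y0=max(u[0]-80,0),max(u[1]-100,0); save('w3',cv2.resize(c[y0:y0+200,x0:x0+160],None,fx=3,fy=3,interpolation=cv2.INTER_NEAREST)); print(x0,y0)
```

```text
[-0.80898245  0.61818483  1.14251136  0.40558956  1.97937465  0.63516349] [[0.985, 0.129, -0.117, 0.561], [0.174, -0.742, 0.647, -0.25], [-0.004, -0.658, -0.753, 0.249], [0.0, 0.0, 0.0, 1.0]]
[288 204]
208 104
```

View pics/w3.png

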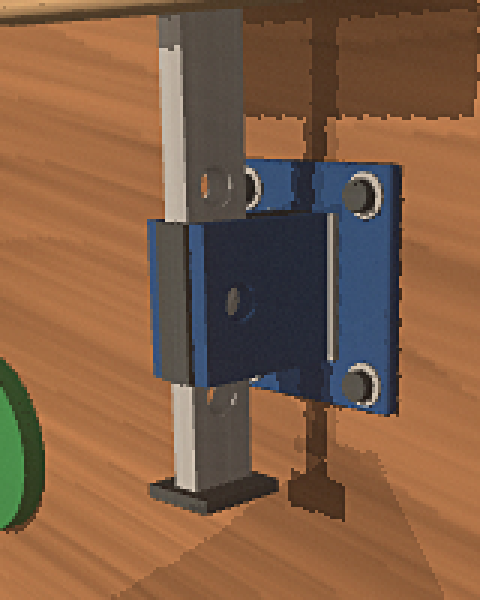

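Crop: cheek hole rim centred near (241,302), outer bar hole near (216,186), inner bar hole near (222,399), partly behind the cheek's edge.

Run:
```python
from h import *
d=np.load('w3.npz');c,P,K,E=[d[k] for k in ('c','P','K','E')]
a=np.radians(BYAW); n=np.array([-np.sin(a),np.cos(a),0])
for nm,u,v,yy in [('sock',241,302,-.0155),('hole+',216,186,-.006),('hole-',222,399,-.006)]:
    p=ray(208+(u-1)/3,104+(v-1)/3,K,E,n,n@B0+yy); print(nm,p.round(4),brk(p).round(4))
hsv=cv2.cvtColor(c,cv2.COLOR_RGB2HSV).astype(int); blue=(abs(hsv[...,0]-112)<14)&(hsv[...,1]>50)
w=np.zeros_like(blue); w[150:260,250:345]=1; w&=blue
q=P[w]; f=q[(q[:,2]>.02)&(q[:,2]<.07)]; b=brk(f); f=f[abs(b[:,1]+.0155)<.006]
l=cv2.fitLine((f[:,:2]*1000).astype(np.float32),cv2.DIST_HUBER,0,.01,.01).ravel(); print('face line yaw',np.degrees(np.arctan2(l[1],l[0])), brk(f).mean(0),np.percentile(brk(f)[:,0],[1,99]))
z=q[q[:,2]<.014]; print('base',cv2.minAreaRect((z[:,:2]*1000).astype(np.float32)),np.median(z[:,2]))
# board
m=(abs(P[...,2]-.114)<.006)&(abs(brk(P)[...,0]-.12)<.05)&(abs(brk(P)[...,1])<.12); r=cv2.minAreaRect((P[m][:,:2]*1000).astype(np.float32)); print('board',r,m.sum())
```

```text
sock [ 0.5258 -0.0375  0.0604] [ 0.0016 -0.0155  0.0604]
hole+ [ 0.5659 -0.0208  0.0627] [ 0.0441 -0.006   0.0627]
hole- [ 0.486  -0.0348  0.0628] [-0.037  -0.006   0.0628]
face line yaw 9.71434 [ 0.00247287 -0.01463398  0.04529981] [-0.02774184  0.03136521]
base ((524.0197143554688, -27.637500762939453), (99.40752410888672, 80.74649047851562), 9.740257263183594) 0.007834142492760127
board ((643.84521484375, -1.9701461791992188), (44.26556396484375, 161.2014923095703), 9.607278823852539) 5339
```

>>> send_rows(
  motion=[
    [-8.2,0,0,0,0,0,-1],
    [-8.2,0,0,0,0,0,-1],
    [-8.2,0,0,0,0,0,-1],
    [-8.2,0,0,0,0,0,-1],
    [-8.2,0,0,0,-40,0,-1],
    [0,0,0,3,-48,0,-1],
    [0,0,0,3,-48,0,-1],
    [0,0,0,3,-48,0,-1],
    [0,0,0,3,-48,0,-1],
    [0,0,0,3,-48,0,-1],
  ],
)

```text
time_s: 9.3
eef_pos: [0.5272, 0.0301, 0.257]
eef_rot: [-0.001, 0.996, 0.087, -0.001]
wrist_force: [0.8, -0.4, -1.4]
opening: 0.999
grasp_force: 0.0
```

Run:
```python
from h import *
print(T()[:3,3]);plan([.495,.345,.19],-101)
```

```text
[0.52718349 0.03008361 0.25700266]
rot [-0.07  0.16 21.01] shift now-axes [  23.2 -315.6   67.5] target-axes [ -91.7 -303.    67. ]
rot [-2.3000e-01 -1.0000e-01 -1.5899e+02] shift now-axes [  23.2 -315.6   67.5] target-axes [ 91.7 303.   67. ]
```

>>> send_rows(
  motion=[
    [0,0,0,3,-45,0,-1],
    [0,0,0,3,-45,8,-1],
    [0,0,0,3,-45,10,-1],
    [0,0,0,3,-45,10,-1],
    [0,0,0,3,-45,10,-1],
    [0,0,0,4,-45,10,-1],
    [7,0,7,4,-46,19,-1],
    [-7,0,7,0,0,0,-1],
    [0,0,7,0,0,0,-1],
    [0,0,0,0,0,0,-1],
  ],
)

```text
time_s: 10.3
eef_pos: [0.4953, 0.3445, 0.1901]
eef_rot: [0.0, 0.997, -0.079, -0.008]
wrist_force: [0.3, -0.1, 1.5]
opening: 1.003
grasp_force: 0.0
```

Run:
```python
from h import *
print(T().round(4).tolist()); c,P,K,E=shot('wrist'); save('w4',c); np.savez('w4.npz',c=c,P=P,K=K,E=E)
hsv=cv2.cvtColor(c,cv2.COLOR_RGB2HSV).astype(int)
near=(abs(P[...,0]-.495)<.08)&(abs(P[...,1]-.365)<.1)
red=near&((hsv[...,0]<6)|(hsv[...,0]>174))&(hsv[...,1]>150)&(P[...,2]>.02)
q=P[red]; print('red',len(q),q.mean(0),q.min(0),q.max(0),cv2.minAreaRect((q[:,:2]*1000).astype(np.float32)))
for lo,hi in [(.036,.05),(.052,.07)]:
    m=near&(hsv[...,1]<70)&(P[...,2]>lo)&(P[...,2]<hi); q=P[m]; l=cv2.fitLine((q[:,:2]*1000).astype(np.float32),cv2.DIST_HUBER,0,.01,.01).ravel()
    print(lo,len(q),q.mean(0),'dir',np.degrees(np.arctan2(l[1],l[0])),cv2.minAreaRect((q[:,:2]*1000).astype(np.float32)))
```

```text
[[0.9873, -0.1581, -0.0152, 0.4953], [-0.1581, -0.9874, 0.0012, 0.3445], [-0.0152, 0.0012, -0.9999, 0.1901], [0.0, 0.0, 0.0, 1.0]]
red 300 [0.49146297 0.32070167 0.05898041] [0.47505226 0.28213224 0.03761087] [0.51891207 0.40299423 0.2854085 ] ((500.1224060058594, 343.4468994140625), (121.51239013671875, 36.73400115966797), 76.04708862304688)
0.036 1865 [0.49317106 0.37558627 0.04490173] dir 87.3865 ((485.7533264160156, 374.4598388671875), (41.347225189208984, 103.56079864501953), 6.86381721496582)
0.052 353 [0.49163631 0.33641336 0.05888005] dir -3.0008662 ((495.602294921875, 347.28668212890625), (44.04581832885742, 33.17958068847656), 61.62839889526367)
```

View pics/w4.png

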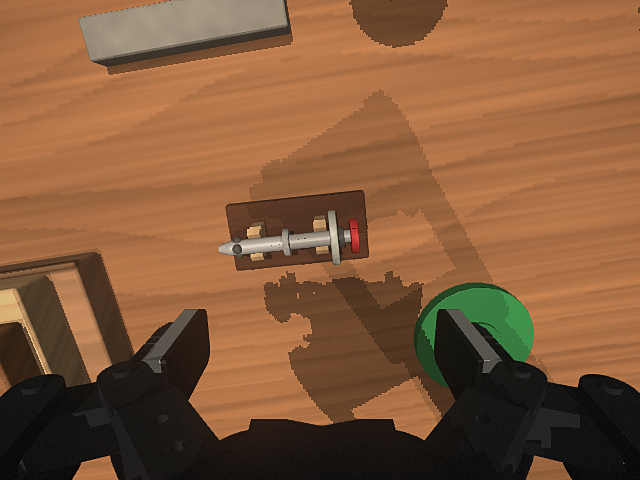

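Pin in wrist view: nose (219,249), collar (286,242), flange (334,237), button (355,236).

Run:
```python
from h import *
d=np.load('w4.npz');c,P,K,E=[d[k] for k in ('c','P','K','E')]
hsv=cv2.cvtColor(c,cv2.COLOR_RGB2HSV).astype(int)
met=(hsv[...,1]<75)&(hsv[...,2]>70); red=((hsv[...,0]<6)|(hsv[...,0]>174))&(hsv[...,1]>150)
n=np.array([0,0,1.]); pts=[]
for u in list(range(226,232))+list(range(268,280))+list(range(294,310)):
    v=np.where(met[225:262,u])[0]+225
    if len(v): pts.append([*ray(u,v.mean(),K,E,n,.04)[:2]*1000,u,len(v)])
pts=np.array(pts); print(pts[:,2:].astype(int).tolist())
l=cv2.fitLine(pts[:,:2].astype(np.float32),cv2.DIST_HUBER,0,.01,.01).ravel(); l=l*np.sign(l[1]) if 0 else l
dv=l[:2]*np.sign(l[1]); o=l[2:]; print('yaw',np.degrees(np.arctan2(dv[1],dv[0])))
def along(u,v): p=ray(u,v,K,E,n,.04)[:2]*1000; return (p-o)@dv, (p-o)@[-dv[1],dv[0]]
for r in (237,232,242,228,246): 
    us=np.where(met[r,322:350])[0]+322; ur=np.where(red[r,340:368])[0]+340; print(r,us.tolist(),ur.min() if len(ur) else 0,ur.max() if len(ur) else 0)
for r in (247,249,251): us=np.where(met[r,205:240])[0]+205; print('nose',r,us.min())
for r in (234,242,250): us=np.where(met[r,276:296])[0]+276; print('collar',r,us.tolist())
np.save('pinline.npy',np.r_[o,dv]); print(o,dv,[np.round(along(*x),1).tolist() for x in [(219,249.5),(286,242),(334,237),(355,236)]])
```

```text
[[226, 12], [227, 13], [228, 13], [229, 14], [230, 14], [231, 14], [268, 15], [269, 15], [270, 15], [271, 14], [272, 14], [273, 15], [274, 15], [275, 15], [276, 15], [277, 15], [278, 15], [279, 15], [294, 15], [295, 15], [296, 15], [297, 15], [298, 14], [299, 15], [300, 14], [301, 14], [302, 15], [303, 15], [304, 14], [305, 14], [306, 15], [307, 15], [308, 15], [309, 15]]
yaw 86.88456
237 [322, 323, 324, 325, 326, 327, 328, 329, 330, 331, 332, 333, 334, 335, 336, 337, 339, 340, 341, 342, 343, 344, 345, 346, 347, 348, 349] 351 358
232 [322, 323, 324, 325, 326, 327, 328, 329, 330, 331, 332, 333, 334, 335, 336, 338, 339, 340, 341, 342, 344, 345, 346, 347, 348, 349] 351 358
242 [322, 323, 324, 325, 326, 327, 328, 329, 330, 331, 332, 333, 334, 335, 336, 337, 340, 341, 342, 343, 344, 345] 351 359
228 [329, 330, 331, 332, 333, 334, 335, 336] 349 357
246 [331, 332, 333, 334, 335, 336, 337, 338] 351 359
nose 247 219
nose 249 219
nose 251 219
collar 234 [282, 283, 284, 285, 286, 287, 292, 293, 294, 295]
collar 242 [276, 277, 278, 279, 280, 281, 282, 283, 284, 285, 286, 287, 288, 289, 290, 291, 292, 293, 294, 295]
collar 250 [276, 277, 278, 279, 283, 284, 285, 286, 287, 288, 289]
[491.55185 379.99326] [0.05434786 0.99852204] [[48.3, 0.6], [-5.9, -0.0], [-44.3, -0.2], [-61.0, 0.8]]
```

Run:
```python
from h import *
plan([.4887,.3282,.046],-93.1)
```

```text
rot [ 0.01  0.87 -5.87] shift now-axes [ -2.1  16.5 144.3] target-axes [ -5.9  16.1 144.2]
rot [ 1.3300e+00 -1.0000e-02  1.7413e+02] shift now-axes [ -2.1  16.5 144.3] target-axes [  5.9 -16.1 144.2]
```

>>> send_rows(
  motion=[
    [0,0.87,-5.87,0,0,0,-1],
    [0,0,0,-3,8,15,0.03],
    [0,0,0,-3,8,15,0.03],
    [0,0,0,0,0,15,0.03],
    [0,0,0,0,0,15,0.03],
    [0,0,0,0,0,15,0.03],
    [0,0,0,0,0,15,0.03],
    [0,0,0,0,0,10,0.03],
    [0,0,0,0,0,0,0.03],
    [0,0,0,0,0,0,0.03],
  ],
)

```text
time_s: 11.35
eef_pos: [0.489, 0.3275, 0.0897]
eef_rot: [0.0, 1.0, -0.03, -0.001]
wrist_force: [0.6, -0.9, 0.3]
opening: 0.488
grasp_force: 0.0
```

Run:
```python
from h import *
plan([.4887,.3282,.046],-93.1); print(ctrl.get_obs()['opening'])
c,P,K,E=shot('wrist'); save('w5',c[200:480,80:560])
```

```text
rot [ 0.03  0.06 -0.29] shift now-axes [-0.2 -0.7 43.7] target-axes [-0.3 -0.7 43.7]
rot [ 9.0000e-02 -5.0000e-02  1.7971e+02] shift now-axes [-0.2 -0.7 43.7] target-axes [ 0.3  0.7 43.7]
0.4879787911480384
```

View pics/w5.png

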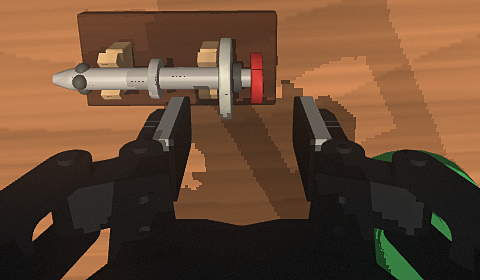

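Crop: flange–button midpoint (241,75) sits centred between the finger tips (188 and 296), so the grasp is lined up.

>>> send_rows(
  motion=[
    [0,0,0,0,-0.7,14,0.03],
    [0,0,0,0,0,14,0.03],
    [0,0,0,0,0,10,0.03],
    [0,0,0,0,0,6,0.03],
    [0,0,0,0,0,0,0.2],
    [0,0,0,0,0,0,0.35],
    [0,0,0,0,0,0,0.5],
    [0,0,0,0,0,0,0.6],
    [0,0,0,0,0,0,0.6],
    [0,0,0,0,0,0,0.6],
  ],
)

```text
time_s: 12.4
eef_pos: [0.489, 0.3281, 0.046]
eef_rot: [0.0, 1.0, -0.03, -0.0]
wrist_force: [0.0, 0.8, 1.4]
opening: 0.201
grasp_force: 16.6
```

>>> send_rows(
  motion=[
    [0,0,0,0,0,0,0.62],
    [0,0,0,0,0,0,0.62],
    [0,0,0,0,0,-5,0.62],
    [0,0,0,0,0,-15,0.62],
    [0,0,0,0,0,-20,0.62],
    [0,0,0,0,0,-25,0.62],
    [0,0,0,0,0,-25,0.62],
    [0,0,0,0,0,-25,0.62],
    [0,0,0,0,0,-20,0.62],
    [0,0,0,0,0,-10,0.62],
  ],
)

```text
time_s: 13.4
eef_pos: [0.4899, 0.3284, 0.1941]
eef_rot: [-0.0, 1.0, -0.03, 0.001]
wrist_force: [0.7, 0.8, -1.8]
opening: 0.196
grasp_force: 30.1
```

```bash
cat >> h.py <<'E'
S=np.array([.5258,-.0373,.060]); SY=9.7
def sock(dx,dy,dz):
    a=np.radians(SY); return S+np.array([dx*np.cos(a)-dy*np.sin(a),dx*np.sin(a)+dy*np.cos(a),dz])
E
python3 - <<'E'
from h import *
o=ctrl.get_obs(); print(o['eef_pos'],o['opening'],o['grasp_force'],o['wrist_force'])
c,P,K,E=shot('wrist'); save('w6',c[180:480,80:560]); np.savez('w6.npz',c=c,P=P,K=K,E=E)
print(sock(0,-.13,.1)); plan(sock(0,-.13,.13),SY-90)
E
```

```text
[0.48993452 0.32839244 0.19405815] 0.19558940574324837 30.08505094796419 [ 0.7428383   0.82789974 -1.8228215 ]
[ 0.54770362 -0.16544145  0.16      ]
rot [ -0.07  -0.22 -13.1 ] shift now-axes [ 86.6 489.8   4.3] target-axes [-26.7 496.7   4.8]
rot [-3.200e-01  1.000e-01  1.669e+02] shift now-axes [ 86.6 489.8   4.3] target-axes [  26.7 -496.7    4.8]
```

View pics/w6.png

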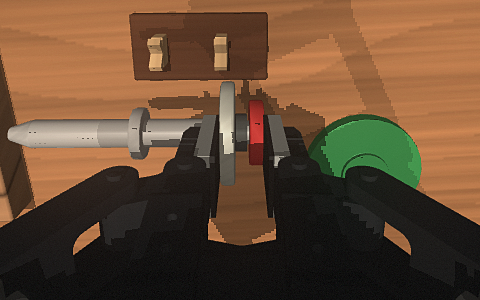

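The pin is held level by button and flange, nose to the left at (8,135), and the balls are drawn in.

```bash
cat > pinm.py <<'E'
from h import *
def meas(c,P,K,E,M):
    Q=(P-M[:3,3])@M[:3,:3]*1000
    hsv=cv2.cvtColor(c,cv2.COLOR_RGB2HSV).astype(int)
    m=(hsv[...,1]<75)&(abs(Q[...,0])<14)&(abs(Q[...,2])<20)
    for a,b in [(-88,-70),(-70,-52),(-42,-30)]:
        q=Q[m&(Q[...,1]>a)&(Q[...,1]<b)]
        if len(q)<20: print(a,b,len(q)); continue
        A=np.c_[2*q[:,0],2*q[:,2],np.ones(len(q))]; 
        # circle of radius 6 fit in x,z
        from scipy.optimize import least_squares
        r=least_squares(lambda p:np.hypot(q[:,0]-p[0],q[:,2]-p[1])-6,[0,6],loss='soft_l1')
        print((a,b),len(q),'axis x,z in tool',r.x.round(2),'rms',np.sqrt(np.mean(r.fun**2)).round(2))
    q=Q[m&(Q[...,1]<-80)]; print('nose y',np.percentile(q[:,1],[0,1,3]).round(1))
E
python3 - <<'E'
from pinm import *
d=np.load('w6.npz'); M=T(); meas(*[d[k] for k in ('c','P','K','E')],M); print(M.round(4).tolist())
E
```

```text
(-88, -70) 1212 axis x,z in tool [-0.79  6.33] rms 0.53
(-70, -52) 1230 axis x,z in tool [-0.72  6.47] rms 0.53
(-42, -30) 1100 axis x,z in tool [-0.51  6.29] rms 1.93
nose y [-98.4 -97.8 -97.1]
[[0.9982, -0.0593, 0.0038, 0.4903], [-0.0593, -0.9982, 0.0014, 0.3286], [0.0037, -0.0016, -1.0, 0.1948], [0.0, 0.0, 0.0, 1.0]]
```

>>> send_rows(
  motion=[
    [0,0,0,0,0,-20,0.61],
    [0,0,0,5,30,-20,0.61],
    [0,0,0,8,45,-10,0.61],
    [0,0,0,8,45,0,0.61],
    [0,0,0,8,45,0,0.61],
    [0,0,0,8,45,0,0.61],
    [0,0,0,8,45,0,0.61],
    [0,0,0,8,45,0,0.61],
    [0,0,0,8,45,0,0.61],
    [0,0,0,8,45,0,0.61],
  ],
)

```text
time_s: 14.45
eef_pos: [0.534, -0.067, 0.2402]
eef_rot: [0.0, 1.0, -0.03, -0.001]
wrist_force: [1.7, 0.3, -1.5]
opening: 0.197
grasp_force: 30.1
```

Run:
```python
from h import *
o=ctrl.get_obs(); print(o['eef_pos'],o['opening'],o['grasp_force']); plan(sock(0,-.13,.15),SY-90)
```

```text
[ 0.53404188 -0.06699373  0.24018081] 0.19695814820545363 30.105779394507408
rot [-1.000e-02  1.200e-01 -1.311e+01] shift now-axes [19.6 97.5 30.1] target-axes [-3.1 99.3 30.2]
rot [1.8000e-01 2.0000e-02 1.6689e+02] shift now-axes [19.6 97.5 30.1] target-axes [  3.1 -99.3  30.2]
```

Run:
```python
from h import *
d=np.load('scene0.npz');P=d['P']
for n,(u,v) in dict(jar=(145,292),brush=(203,235)).items(): print(n,np.nanmedian(P[v-4:v+5,u-4:u+5].reshape(-1,3),0))
plan(sock(.0008,-.123,.0464+.06),SY-90); print(sock(.0008,-.123,.0064))
```

```text
jar [ 0.48866161 -0.33833291  0.08540039]
brush [ 0.36733652 -0.19825377  0.01754736]
rot [-1.000e-02  1.200e-01 -1.311e+01] shift now-axes [18.8 90.5 73.7] target-axes [-2.3 92.3 73.8]
rot [1.8000e-01 2.0000e-02 1.6689e+02] shift now-axes [18.8 90.5 73.7] target-axes [  2.3 -92.3  73.8]
[ 0.54731276 -0.15840674  0.0664    ]
```

>>> send_rows(
  motion=[
    [0,0,-6.55,0,0,0,0.61],
    [0,0,-6.55,0,0,0,0.61],
    [0,0,0,-1,31,0,0.61],
    [0,0,0,-1,31,0,0.61],
    [0,0,0,0,30,0,0.61],
    [0,0,0,0,0,40,0.61],
    [0,0,0,0,0,40,0.61],
    [0,0,0,0,0,40,0.61],
    [0,0,0,0,0,30,0.61],
    [0,0,0,0,0,20,0.61],
  ],
)

```text
time_s: 15.45
eef_pos: [0.5457, -0.1553, 0.0672]
eef_rot: [-0.001, 0.996, 0.084, -0.003]
wrist_force: [-0.5, -0.2, -0.7]
opening: 0.201
grasp_force: 30.1
```

Run:
```python
from pinm import *
o=ctrl.get_obs(); print(o['opening'],o['grasp_force'],o['wrist_force']); plan(sock(.0008,-.123,.0064),SY-90)
M=T(); c,P,K,E=shot('wrist'); save('w7',c[100:480]); np.savez('w7.npz',c=c,P=P,K=K,E=E,M=M); meas(c,P,K,E,M)
Q=(P-M[:3,3])@M[:3,:3]*1000; hsv=cv2.cvtColor(c,cv2.COLOR_RGB2HSV).astype(int); blue=(abs(hsv[...,0]-112)<14)&(hsv[...,1]>50)
for lo,hi in ((.074,.083),(.0,.014)):
    q=P[blue&(P[...,2]>lo)&(P[...,2]<hi)&(np.hypot(P[...,0]-.524,P[...,1]+.022)<.09)]; print(len(q),q.mean(0) if len(q) else 0); 
    if len(q)>20: print(cv2.minAreaRect((q[:,:2]*1000).astype(np.float32)))
```

```text
0.20059916795699073 30.132552310824394 [-0.49376715 -0.1857169  -0.72445611]
rot [-0.17  0.31 -0.02] shift now-axes [1.1 3.3 0.8] target-axes [1.1 3.3 0.8]
rot [  0.48   0.27 179.98] shift now-axes [1.1 3.3 0.8] target-axes [-1.1 -3.3  0.8]
(-88, -70) 1238 axis x,z in tool [-0.36  5.62] rms 0.53
(-70, -52) 1252 axis x,z in tool [-0.3   5.76] rms 0.54
(-42, -30) 1107 axis x,z in tool [-0.1   5.53] rms 1.96
nose y [-131.  -130.4 -130.1]
2356 [ 0.51725208 -0.03644521  0.07708099]
((523.4202270507812, -33.77971649169922), (62.5155029296875, 9.930634498596191), 8.68554973602295)
9722 [ 0.54216404 -0.03705568  0.00792724]
((524.422119140625, -29.897232055664062), (100.1895751953125, 74.06964111328125), 9.6546049118042)
```

View pics/w7.png

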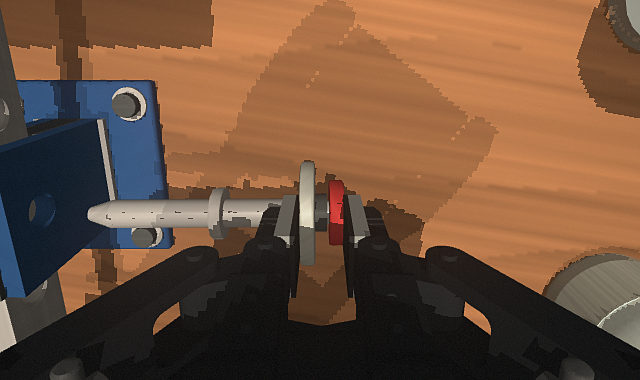

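The cheek hole is visible at crop (41,209), full image (41,309), with the nose at (88,314) heading for it.

```bash
cat > rel.py <<'E'
from pinm import *
def rel(d,u,v):
    c,P,K,E,M=[d[k] for k in ('c','P','K','E','M')]
    hsv=cv2.cvtColor(c,cv2.COLOR_RGB2HSV).astype(int); blue=(abs(hsv[...,0]-112)<14)&(hsv[...,1]>50)
    Q=(P-M[:3,3])@M[:3,:3]*1000
    # cheek face plane fit in tool frame
    b=P-S; a=np.radians(SY); y=-np.sin(a)*b[...,0]+np.cos(a)*b[...,1]
    q=Q[blue&(P[...,2]>.025)&(P[...,2]<.072)&(abs(y)<.008)]
    o=np.median(q,0); n=np.linalg.svd(q-q.mean(0),full_matrices=False)[2][2]; n*=np.sign(n[1]); o=q.mean(0)
    Et=np.linalg.inv(M)@E; r=Et[:3,:3]@np.linalg.inv(K)@[u,v,1]; e=Et[:3,3]*1000
    h=e+r*(n@(o-e))/(n@r); print('plane n',n.round(4),len(q),'yaw err deg (rot about tool z)',np.degrees(np.arctan2(n[0],n[1])).round(2),'hole in tool',h.round(2))
    meas(c,P,K,E,M); return h
E
python3 - <<'E'
from rel import *
d=np.load('w7.npz'); c=d['c']
g=cv2.cvtColor(c,cv2.COLOR_RGB2GRAY)[285:335,20:65]
hs=cv2.cvtColor(c,cv2.COLOR_RGB2HSV)[285:335,20:65].astype(int)
m=((abs(hs[...,0]-112)>14)|(hs[...,1]<50)|(g>np.median(g)+12)).astype(np.uint8)
for r in range(2,48,2): print(285+r,g[r,::2].tolist())
h=rel(d,41,309)
E
```

```text
287 [26, 27, 25, 25, 23, 28, 29, 27, 24, 26, 24, 30, 26, 30, 28, 27, 29, 26, 27, 28, 34, 33, 30]
289 [26, 25, 29, 28, 30, 25, 29, 27, 28, 27, 28, 33, 29, 28, 28, 30, 29, 27, 28, 26, 28, 26, 29]
291 [24, 24, 23, 29, 26, 28, 28, 27, 26, 29, 24, 27, 31, 23, 30, 30, 28, 30, 27, 29, 31, 27, 31]
293 [28, 29, 29, 28, 28, 29, 33, 27, 24, 26, 27, 29, 34, 35, 30, 29, 30, 29, 28, 32, 29, 31, 31]
295 [25, 27, 28, 28, 29, 32, 28, 24, 28, 29, 28, 33, 32, 46, 46, 43, 27, 29, 27, 28, 30, 28, 32]
297 [25, 24, 27, 29, 28, 29, 25, 27, 33, 37, 34, 30, 34, 33, 32, 28, 34, 26, 25, 30, 28, 31, 30]
299 [26, 25, 29, 28, 28, 26, 20, 34, 35, 34, 31, 36, 36, 36, 36, 35, 34, 26, 28, 27, 30, 30, 28]
301 [25, 29, 26, 28, 26, 25, 63, 48, 35, 36, 33, 34, 38, 35, 36, 32, 34, 33, 26, 22, 30, 30, 27]
303 [26, 28, 25, 33, 24, 31, 62, 61, 35, 34, 36, 39, 35, 39, 37, 38, 33, 38, 27, 32, 26, 32, 31]
305 [29, 32, 29, 27, 20, 51, 61, 64, 34, 36, 35, 39, 35, 33, 39, 36, 34, 35, 27, 32, 29, 29, 32]
307 [25, 30, 25, 28, 25, 62, 57, 59, 34, 34, 37, 37, 39, 36, 37, 39, 36, 33, 27, 26, 29, 30, 32]
309 [25, 30, 27, 30, 20, 61, 60, 
[... 742 characters left out ...]

325 [30, 30, 27, 21, 26, 28, 26, 25, 29, 29, 29, 33, 38, 43, 34, 26, 28, 29, 27, 30, 27, 30, 27]
327 [28, 27, 27, 26, 26, 31, 26, 26, 21, 28, 26, 26, 36, 27, 25, 28, 28, 30, 27, 30, 28, 30, 31]
329 [27, 26, 26, 27, 30, 24, 29, 25, 28, 28, 30, 26, 28, 28, 25, 31, 27, 28, 30, 27, 26, 30, 31]
331 [31, 29, 24, 31, 27, 24, 29, 27, 26, 30, 25, 24, 26, 24, 29, 28, 25, 29, 24, 25, 31, 26, 32]
plane n [ 0.0079  1.     -0.0062] 9690 yaw err deg (rot about tool z) 0.45 hole in tool [   0.67 -120.65    7.49]
(-88, -70) 1238 axis x,z in tool [-0.36  5.62] rms 0.53
(-70, -52) 1252 axis x,z in tool [-0.3   5.76] rms 0.54
(-42, -30) 1107 axis x,z in tool [-0.1   5.53] rms 1.96
nose y [-131.  -130.4 -130.1]
```

>>> send_rows(
  motion=[
    [0,0,0,0.7,0,1.5,0.61],
    [0,0,0,0,-4,0,0.61],
    [0,0,0,0,-4,0,0.61],
    [0,0,0,0,-4,0,0.61],
    [0,0,0,0,-4,0,0.61],
    [0,0,0,0,-3,0,0.61],
    [0,0,0,0,-3,0,0.61],
    [0,0,0,0,-3,0,0.61],
    [0,0,0,0,-2,0,0.61],
    [0,0,0,0,0,0,0.61],
  ],
)

```text
time_s: 16.5
eef_pos: [0.5437, -0.1293, 0.0691]
eef_rot: [-0.0, 0.996, 0.085, -0.001]
wrist_force: [-1.1, 0.5, -4.0]
opening: 0.197
grasp_force: 30.8
```

Run:
```python
from rel import *
o=ctrl.get_obs(); print(o['opening'],o['grasp_force'],o['wrist_force'],o['torque']); plan(sock(.0008,-.092,.0064),SY-90)
M=T(); c,P,K,E=shot('wrist'); save('w8',c[250:420,0:420]); np.savez('w8.npz',c=c,P=P,K=K,E=E,M=M); meas(c,P,K,E,M)
```

```text
0.19720154056926323 30.771092120558023 [-1.09952356  0.48578172 -4.02859206] [-0.34515619  0.06842475  0.03917219]
rot [-0.02  0.12  0.01] shift now-axes [-1.3 -1.7  2.7] target-axes [-1.3 -1.7  2.7]
rot [-1.8000e-01 -3.0000e-02 -1.7999e+02] shift now-axes [-1.3 -1.7  2.7] target-axes [1.3 1.7 2.7]
(-88, -70) 1246 axis x,z in tool [-0.57  6.19] rms 0.51
(-70, -52) 1247 axis x,z in tool [-0.45  6.2 ] rms 0.52
(-42, -30) 1115 axis x,z in tool [-0.2   5.74] rms 1.97
nose y [-126.  -117.7 -117. ]
```

View pics/w8.png

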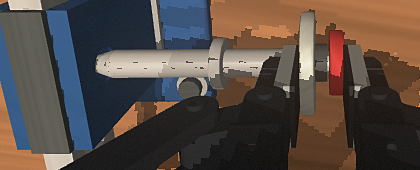

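>>> send_rows(
  motion=[
    [0,0,0,-0.4,0,0.8,0.61],
    [0,0,0,-0.4,0,0.8,0.61],
    [0,0,0,-0.4,0,0.8,0.61],
    [0,0,0,0,0,0.2,0.61],
    [0,0,0,0,0,0,0.61],
    [0,0,0,0,0,0,0.61],
    [0,0,0,0,0,0,0.61],
    [0,0,0,0,0,0,0.61],
    [0,0,0,0,0,0,0.61],
    [0,0,0,0,0,0,0.61],
  ],
)

```text
time_s: 17.55
eef_pos: [0.5431, -0.1299, 0.0669]
eef_rot: [0.0, 0.996, 0.085, -0.0]
wrist_force: [-0.0, -0.1, -0.9]
opening: 0.199
grasp_force: 30.0
```

Run:
```python
from rel import *
o=ctrl.get_obs(); print(o['opening'],o['grasp_force'],o['wrist_force'],o['torque']); plan(sock(.0008,-.092,.0064),SY-90)
M=T(); c,P,K,E=shot('wrist'); meas(c,P,K,E,M)
```

```text
0.19893378540208584 29.957503862679005 [-0.01268461 -0.07258647 -0.89839175] [-0.01372247  0.009318    0.0028079 ]
rot [ 0.02  0.05 -0.  ] shift now-axes [-0.6 -2.1  0.5] target-axes [-0.6 -2.1  0.5]
rot [ 8.0e-02 -3.0e-02  1.8e+02] shift now-axes [-0.6 -2.1  0.5] target-axes [0.6 2.1 0.5]
(-88, -70) 1252 axis x,z in tool [-0.37  5.6 ] rms 0.52
(-70, -52) 1263 axis x,z in tool [-0.31  5.77] rms 0.53
(-42, -30) 1105 axis x,z in tool [-0.14  5.55] rms 1.99
nose y [-126.1 -117.9 -117.4]
```

>>> send_rows(
  motion=[
    [0,0,0,-0.2,0,0.6,0.61],
    [0,0,0,0,-1,0,0.61],
    [0,0,0,0,-1,0,0.61],
    [0,0,0,0,-1,0,0.61],
    [0,0,0,0,-1,0,0.61],
    [0,0,0,0,-1,0,0.61],
    [0,0,0,0,-1,0,0.61],
    [0,0,0,0,-1,0,0.61],
    [0,0,0,0,-1,0,0.61],
    [0,0,0,0,0,0,0.61],
  ],
)

```text
time_s: 18.6
eef_pos: [0.5414, -0.1218, 0.0662]
eef_rot: [0.0, 0.996, 0.085, -0.001]
wrist_force: [-0.3, 0.9, -2.2]
opening: 0.194
grasp_force: 30.1
```

```bash
cat > st.py <<'E'
from h import *
o=ctrl.get_obs(); a=np.radians(SY); w=o['wrist_force']; t=o['torque']; Rb=np.array([[np.cos(a),np.sin(a),0],[-np.sin(a),np.cos(a),0],[0,0,1]])
print('open',o['opening'].__round__(3),'gf',round(o['grasp_force'],1),'F brk',(Rb@w).round(1),'T',(Rb@t).round(2),'tcp in sock mm',(Rb@(o['eef_pos']-S)*1000).round(2))
E
python3 st.py
```

```text
open 0.194 gf 30.1 F brk [-0.2  1.  -2.2] T [-0.1   0.06  0.02] tcp in sock mm [  1.1  -85.94   6.2 ]
```

>>> send_rows(
  motion=[
    [0,0,0,-0.3,-1,0,0.61],
    [0,0,0,0,-1,0,0.61],
    [0,0,0,0,-1,0,0.61],
    [0,0,0,0,-1,0,0.61],
    [0,0,0,0,-1,0,0.61],
    [0,0,0,0,-1,0,0.61],
    [0,0,0,0,-1,0,0.61],
    [0,0,0,0,0,0,0.61],
    [0,0,0,0,0,0,0.61],
    [0,0,0,0,0,0,0.61],
  ],
)

```text
time_s: 19.6
eef_pos: [0.5404, -0.1159, 0.0666]
eef_rot: [0.001, 0.996, 0.084, -0.0]
wrist_force: [-0.9, -5.3, -1.9]
opening: 0.196
grasp_force: 29.5
```

```bash
python3 st.py
```

```text
open 0.196 gf 29.5 F brk [-1.8 -5.1 -1.9] T [-0.94  0.19  0.06] tcp in sock mm [  1.13 -79.96   6.59]
```

>>> send_rows(
  motion=[
    [0,0,0,0,-1,0,0.61],
    [0,0,0,0,-1,0,0.61],
    [0,0,0,0,-1,0,0.61],
    [0,0,0,0,-1,0,0.61],
    [0,0,0,0,-1,0,0.61],
    [0,0,0,0,-1,0,0.61],
    [0,0,0,0,0,0,0.61],
    [0,0,0,0,0,0,0.61],
    [0,0,0,0,0,0,0.61],
    [0,0,0,0,0,0,0.61],
  ],
)

```text
time_s: 20.6
eef_pos: [0.5392, -0.11, 0.0666]
eef_rot: [0.001, 0.996, 0.084, -0.0]
wrist_force: [0.6, -5.4, -1.2]
opening: 0.2
grasp_force: 29.0
```

```bash
python3 st.py
```

```text
open 0.2 gf 29.0 F brk [-0.4 -5.4 -1.2] T [-0.85  0.27  0.06] tcp in sock mm [  0.97 -73.9    6.55]
```

>>> send_rows(
  motion=[
    [0,0,0,0,-1.5,0,0.61],
    [0,0,0,0,-1.5,0,0.61],
    [0,0,0,0,-1.5,0,0.61],
    [0,0,0,0,-1.5,0,0.61],
    [0,0,0,0,-1.5,0,0.61],
    [0,0,0,0,-1.5,0,0.61],
    [0,0,0,0,-1.5,0,0.61],
    [0,0,0,0,-1.5,0,0.61],
    [0,0,0,0,0,0,0.61],
    [0,0,0,0,0,0,0.61],
  ],
)

```text
time_s: 21.6
eef_pos: [0.5372, -0.098, 0.0666]
eef_rot: [0.001, 0.996, 0.085, -0.0]
wrist_force: [-0.9, -4.2, -0.4]
opening: 0.197
grasp_force: 29.3
```

```bash
python3 st.py
```

```text
open 0.197 gf 29.3 F brk [-1.6 -3.9 -0.4] T [-0.85  0.23  0.08] tcp in sock mm [  0.98 -61.79   6.6 ]
```

>>> send_rows(
  motion=[
    [0,0,0,0,-1.5,0,0.61],
    [0,0,0,0,-1.5,0,0.61],
    [0,0,0,0,-1.5,0,0.61],
    [0,0,0,0,-1.5,0,0.61],
    [0,0,0,0,-1.5,0,0.61],
    [0,0,0,0,-1.5,0,0.61],
    [0,0,0,0,-1.5,0,0.61],
    [0,0,0,0,-1.5,0,0.61],
    [0,0,0,0,-1,0,0.61],
    [0,0,0,0,0,0,0.61],
  ],
)

```text
time_s: 22.6
eef_pos: [0.535, -0.0852, 0.0667]
eef_rot: [0.001, 0.996, 0.085, -0.0]
wrist_force: [-0.8, -5.1, -0.5]
opening: 0.2
grasp_force: 29.5
```

```bash
python3 st.py
python3 - <<'E'
from rel import *
M=T(); c,P,K,E=shot('wrist'); np.savez('w9.npz',c=c,P=P,K=K,E=E,M=M)
hsv=cv2.cvtColor(c,cv2.COLOR_RGB2HSV).astype(int); Q=(P-M[:3,3])@M[:3,:3]*1000
blue=(abs(hsv[...,0]-112)<14)&(hsv[...,1]>50)
q=Q[blue&(abs(P[...,2]-.077)<.003)&(abs(Q[...,0])<25)]; print('cheek top near edge y',np.percentile(q[:,1],[50,95,99]))
m=(hsv[...,1]<75)&(Q[...,2]<3)&(Q[...,2]>-8)&(abs(Q[...,0])<11)&(Q[...,1]<-30)&(Q[...,1]>-60); print('collar y',np.percentile(Q[m][:,1],[2,50,98]),m.sum())
E
```

```text
open 0.2 gf 29.5 F brk [-1.7 -4.8 -0.5] T [-0.91  0.31  0.1 ] tcp in sock mm [  1.   -48.81   6.67]
cheek top near edge y [-56.96070807 -49.46621856 -49.18997048]
collar y [-49.41068793 -41.07961215 -30.46735681] 1438
```

>>> send_rows(
  motion=[
    [0,0,0,0,-0.5,0,0.61],
    [0,0,0,0,-0.5,0,0.61],
    [0,0,0,0,-0.5,0,0.61],
    [0,0,0,0,-0.5,0,0.61],
    [0,0,0,0,-0.4,0,0.61],
    [0,0,0,0,0,0,0.61],
    [0,0,0,0,0,0,0.61],
    [0,0,0,0,0,0,0.61],
    [0,0,0,0,0,0,0.61],
    [0,0,0,0,0,0,0.61],
  ],
)

```text
time_s: 23.65
eef_pos: [0.5347, -0.0831, 0.0667]
eef_rot: [0.001, 0.996, 0.085, -0.0]
wrist_force: [-0.8, -6.8, -0.2]
opening: 0.199
grasp_force: 29.5
```

```bash
python3 st.py
```

```text
open 0.199 gf 29.5 F brk [-1.9 -6.6 -0.2] T [-1.02  0.37  0.11] tcp in sock mm [  1.02 -46.59   6.7 ]
```

>>> send_rows(
  motion=[
    [0,0,0,0,-0.3,0,0.61],
    [0,0,0,0,0,0,0.61],
    [0,0,0,0,-0.3,0,0.61],
    [0,0,0,0,0,0,0.61],
    [0,0,0,0,0,0,0.61],
    [0,0,0,0,0,0,0.61],
    [0,0,0,0,0,0,0.61],
    [0,0,0,0,0,0,0.61],
    [0,0,0,0,0,0,0.61],
    [0,0,0,0,0,0,0.61],
  ],
)

```text
time_s: 24.65
eef_pos: [0.5345, -0.0825, 0.0667]
eef_rot: [0.001, 0.996, 0.085, -0.0]
wrist_force: [-0.9, -5.2, 0.1]
opening: 0.201
grasp_force: 29.4
```

```bash
python3 st.py
```

```text
open 0.201 gf 29.4 F brk [-1.8 -5.   0.1] T [-1.05  0.36  0.11] tcp in sock mm [  1.01 -46.     6.69]
```

>>> send_rows(
  motion=[
    [0,0,0,0,-0.3,0,0.61],
    [0,0,0,0,0,0,0.61],
    [0,0,0,0,-0.3,0,0.61],
    [0,0,0,0,0,0,0.61],
    [0,0,0,0,-0.3,0,0.61],
    [0,0,0,0,0,0,0.61],
    [0,0,0,0,0,0,0.61],
    [0,0,0,0,0,0,0.61],
    [0,0,0,0,0,0,0.61],
    [0,0,0,0,0,0,0.61],
  ],
)

```text
time_s: 25.65
eef_pos: [0.5344, -0.0819, 0.0667]
eef_rot: [0.001, 0.996, 0.085, -0.0]
wrist_force: [-1.5, -7.5, -0.4]
opening: 0.196
grasp_force: 29.3
```

```bash
python3 st.py
```

```text
open 0.196 gf 29.3 F brk [-2.8 -7.1 -0.4] T [-1.17  0.42  0.12] tcp in sock mm [  1.   -45.43   6.75]
```

>>> send_rows(
  motion=[
    [0,0,0,0,-0.3,0,0.61],
    [0,0,0,0,0,0,0.61],
    [0,0,0,0,-0.3,0,0.61],
    [0,0,0,0,0,0,0.61],
    [0,0,0,0,0,0,0.61],
    [0,0,0,0,0,0,0.61],
    [0,0,0,0,0,0,0.61],
    [0,0,0,0,0,0,0.61],
    [0,0,0,0,0,0,0.61],
    [0,0,0,0,0,0,0.61],
  ],
)

```text
time_s: 26.65
eef_pos: [0.5345, -0.0818, 0.0668]
eef_rot: [0.002, 0.996, 0.085, -0.0]
wrist_force: [-0.9, -8.9, -1.0]
opening: 0.196
grasp_force: 29.1
```

```bash
python3 st.py;  python3 - <<'E'
from rel import *
M=T(); c,P,K,E=shot('wrist'); save('w10',cv2.resize(c[180:360,100:400],None,fx=2.5,fy=2.5,interpolation=cv2.INTER_NEAREST))
E
```

```text
open 0.196 gf 29.1 F brk [-2.4 -8.6 -1. ] T [-1.52  0.5   0.1 ] tcp in sock mm [  1.02 -45.36   6.8 ]
```

View pics/w10.png

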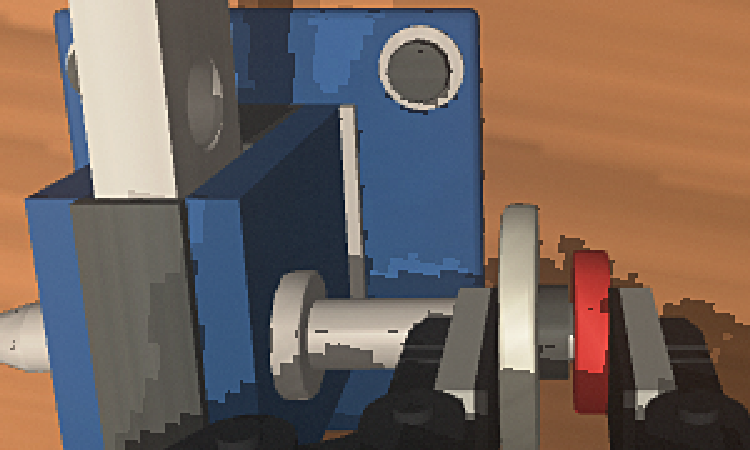

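The collar sits flush on the cheek at crop (285,335), the nose shows beyond the far cheek, and the button is still held in: the pin is home, so I release.

>>> send_rows(
  motion=[
    [0,0,0,0,0,0,0.5],
    [0,0,0,0,0,0,0.4],
    [0,0,0,0,0,0,0.3],
    [0,0,0,0,0,0,0.2],
    [0,0,0,0,0,0,0.1],
    [0,0,0,0,0,0,0.1],
    [0,0,0,0,0,0,0.1],
    [0,0,0,0,0,0,0.1],
    [0,0,0,0,0,0,0.1],
    [0,0,0,0,0,0,0.1],
  ],
)

```text
time_s: 27.7
eef_pos: [0.5341, -0.0802, 0.0663]
eef_rot: [0.0, 0.996, 0.084, -0.0]
wrist_force: [-0.3, -0.1, 0.6]
opening: 0.451
grasp_force: 0.0
```

```bash
python3 st.py;  python3 - <<'E'
from rel import *
M=T(); c,P,K,E=shot('wrist'); np.savez('w11.npz',c=c,P=P,K=K,E=E,M=M)
# positions along pin axis via rays to plane at pin axis height z=.06: button/flange/collar columns
hsv=cv2.cvtColor(c,cv2.COLOR_RGB2HSV).astype(int); red=((hsv[...,0]<6)|(hsv[...,0]>174))&(hsv[...,1]>150); red[:200]=0; red[360:]=0; red[:,:250]=0; red[:,400:]=0
v,u=np.where(red); print('red px',u.min(),u.max(),v.min(),v.max(),'tool x,y',(M[:3,:3].T@(ray(u.max(),v.mean(),K,E,np.array([0,0,1.]),.06)-M[:3,3])*1000).round(1), (M[:3,:3].T@(ray(u.min(),v.mean(),K,E,np.array([0,0,1.]),.06)-M[:3,3])*1000).round(1))
r=int(np.median(v)); fl=[x for x in range(270,350)]
Q=(P-M[:3,3])@M[:3,:3]*1000; m=(hsv[...,1]<75)&(Q[...,2]>-18)&(Q[...,2]<-9)&(abs(Q[...,0])<20)&(abs(Q[...,1])<25); print('flange y',np.percentile(Q[m][:,1],[2,50,98]),m.sum())
E
```

```text
open 0.451 gf 0.0 F brk [-0.3 -0.1  0.6] T [0.02 0.04 0.  ] tcp in sock mm [  0.95 -43.65   6.3 ]
red px 342 359 281 346 tool x,y [-0.8 15.9  6.3] [-0.8  8.6  6.3]
flange y [-23.79300592  -4.60541223  23.95224603] 1657
```

>>> send_rows(
  motion=[
    [0,0,0,0,3,0,0.1],
    [0,0,0,0,3,0,0.1],
    [0,0,0,0,3,0,0.1],
    [0,0,0,0,1,0,0.1],
    [0,0,0,0,1,0,0.1],
    [0,0,0,0,0.5,0,0.1],
    [0,0,0,0,0.5,0,0.1],
    [0,0,0,0,0,0,0.1],
    [0,0,0,0,0,0,0.1],
    [0,0,0,0,0,0,0.1],
  ],
)

```text
time_s: 28.75
eef_pos: [0.5361, -0.0919, 0.0663]
eef_rot: [0.0, 0.996, 0.085, -0.0]
wrist_force: [0.3, -0.5, 0.1]
opening: 0.448
grasp_force: 0.0
```

```bash
python3 st.py
```

```text
open 0.448 gf 0.0 F brk [ 0.2 -0.6  0.1] T [-0.01  0.02  0.05] tcp in sock mm [  0.91 -55.58   6.28]
```

No contact yet; continuing gently.

>>> send_rows(
  motion=[
    [0,0,0,0,0.5,0,0.1],
    [0,0,0,0,0.5,0,0.1],
    [0,0,0,0,0.5,0,0.1],
    [0,0,0,0,0.5,0,0.1],
    [0,0,0,0,0,0,0.1],
    [0,0,0,0,0,0,0.1],
    [0,0,0,0,0,0,0.1],
    [0,0,0,0,0,0,0.1],
    [0,0,0,0,0,0,0.1],
    [0,0,0,0,0,0,0.1],
  ],
)

```text
time_s: 29.75
eef_pos: [0.536, -0.093, 0.066]
eef_rot: [-0.001, 0.996, 0.085, -0.001]
wrist_force: [-1.0, 4.5, -0.3]
opening: 0.449
grasp_force: 2.6
```

```bash
python3 st.py
```

```text
open 0.449 gf 2.6 F brk [-0.2  4.6 -0.3] T [ 0.84 -0.09  0.02] tcp in sock mm [  0.65 -56.65   5.95]
```

>>> send_rows(
  motion=[
    [0,0,0,0,0.4,0,0.1],
    [0,0,0,0,0,0,0.1],
    [0,0,0,0,0.4,0,0.1],
    [0,0,0,0,0,0,0.1],
    [0,0,0,0,0.4,0,0.1],
    [0,0,0,0,0,0,0.1],
    [0,0,0,0,0.4,0,0.1],
    [0,0,0,0,0,0,0.1],
    [0,0,0,0,0,0,0.1],
    [0,0,0,0,0,0,0.1],
  ],
)

```text
time_s: 30.75
eef_pos: [0.5362, -0.0944, 0.0659]
eef_rot: [-0.001, 0.996, 0.085, -0.001]
wrist_force: [-0.6, 6.0, 0.6]
opening: 0.451
grasp_force: 3.0
```

```bash
python3 st.py
```

```text
open 0.451 gf 3.0 F brk [0.4 6.1 0.6] T [ 1.   -0.11 -0.04] tcp in sock mm [  0.64 -57.99   5.91]
```

>>> send_rows(
  motion=[
    [0,0,0,0,0.4,0,0.1],
    [0,0,0,0,0,0,0.1],
    [0,0,0,0,0.4,0,0.1],
    [0,0,0,0,0,0,0.1],
    [0,0,0,0,0.4,0,0.1],
    [0,0,0,0,0,0,0.1],
    [0,0,0,0,0.4,0,0.1],
    [0,0,0,0,0,0,0.1],
    [0,0,0,0,0,0,0.1],
    [0,0,0,0,0,0,0.1],
  ],
)

```text
time_s: 31.75
eef_pos: [0.5359, -0.0946, 0.0655]
eef_rot: [-0.002, 0.996, 0.084, -0.001]
wrist_force: [-1.0, 11.1, -0.5]
opening: 0.447
grasp_force: 5.2
```

```bash
python3 st.py
```

```text
open 0.447 gf 5.2 F brk [ 0.9 11.1 -0.5] T [ 1.81 -0.19 -0.06] tcp in sock mm [  0.33 -58.19   5.48]
```

It has caught at 11 N with no further travel. Letting go and backing away.

>>> send_rows(
  motion=[
    [0,0,0,0,-2,0,0.1],
    [0,0,0,0,-3,0,0.1],
    [0,0,0,0,-3,0,0.1],
    [0,0,0,0,-2,0,0.1],
    [0,0,0,0,0,0,0.1],
    [0,0,0,0,0,0,0.1],
    [0,0,0,0,0,-10,0.1],
    [0,0,0,0,0,-20,0.1],
    [0,0,0,0,0,-30,0.1],
    [0,0,0,0,0,-40,0.1],
  ],
)

```text
time_s: 32.75
eef_pos: [0.5342, -0.0869, 0.1665]
eef_rot: [-0.001, 0.996, 0.084, -0.002]
wrist_force: [-1.4, 0.0, -0.1]
opening: 0.451
grasp_force: 0.0
```

>>> send_rows(
  motion=[
    [0,0,0,0,0,-40,0.1],
    [0,0,0,0,0,-40,0.1],
    [0,0,0,0,0,0,0.1],
    [0,0,0,0,0,0,0.1],
    [0,0,0,0,0,0,0.1],
    [0,0,0,0,0,0,0.1],
    [0,0,0,0,0,0,0.1],
    [0,0,0,0,0,0,0.1],
    [0,0,0,0,0,0,0.1],
    [0,0,0,0,0,0,0.1],
  ],
)

```text
time_s: 33.75
eef_pos: [0.5354, -0.0872, 0.2461]
eef_rot: [0.0, 0.996, 0.085, -0.001]
wrist_force: [-0.5, -0.9, -0.1]
opening: 0.448
grasp_force: 0.0
```

```bash
python3 st.py;  python3 - <<'E'
from rel import *
M=T(); c,P,K,E=shot('wrist')
hsv=cv2.cvtColor(c,cv2.COLOR_RGB2HSV).astype(int); a=np.radians(SY); Rb=np.array([[np.cos(a),np.sin(a),0],[-np.sin(a),np.cos(a),0],[0,0,1]])
B=(P-S)@Rb.T*1000; red=((hsv[...,0]<6)|(hsv[...,0]>174))&(hsv[...,1]>150)&(abs(B[...,0])<20)&(B[...,1]>-80)&(B[...,1]<-30)
print('red',np.percentile(B[red],[2,50,98],axis=0).round(1).tolist())
m=(hsv[...,1]<75)&(abs(B[...,0])<8)&(B[...,2]>16)&(B[...,2]<24)&(B[...,1]<-25)&(B[...,1]>-70); print('flange y',np.percentile(B[m][:,1],[2,50,98]).round(1),m.sum())
m=(abs(P[...,2]-.114)<.006)&(abs(brk(P)[...,0]-.12)<.05)&(abs(brk(P)[...,1])<.12); r=cv2.minAreaRect((P[m][:,:2]*1000).astype(np.float32)); print('board',r)
E
```

```text
open 0.448 gf 0.0 F brk [-0.6 -0.8 -0.1] T [ 0.01 -0.04 -0.02] tcp in sock mm [  1.05 -50.76 186.07]
red [[-12.2, -59.8, 1.5], [3.6, -57.1, 11.9], [14.3, -54.5, 15.3]]
flange y [-44.4 -41.9 -38.6] 143
board ((642.15771484375, -1.4461898803710938), (44.581275939941406, 159.31539916992188), 9.679079055786133)
```

```bash
python3 -c "
from bench import ctrl
print(ctrl.hand_in())"
```

```text
the job is handed in; nothing more can be done
None
```

The pin is locked through the middle hole: collar home, button out, and a tug caught at about 11 N. I let go and handed the job in at about 34 s, but got no verdict back.

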